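Button test of a roller-door control in the test jig

ROBOT

A 6-joint arm with a two-finger parallel gripper is mounted at the origin on the work surface. World frame = base frame: x ahead of the robot, y to its left, z up, the work surface at z = 0. Lengths are in m, angles in rad, forces in N, time in s.
With the tool pointing down it reaches from about 0.325 to 0.75 m from the base axis. Payload 7.6 kg.
Tool frame: the origin (TCP) lies at the very end of the fingers, on their centre line; the grasp point (between the pads) lies 19 mm behind it; x points along the fingers, z is the direction in which the jaws open and shut, and the axes are right-handed (so a half turn about x gives the same grasp; the last joint's range is limited). The gripper opens to 85 mm and grips with 20 to 120 N. Pads are 22 mm wide; open, the fingers measure 114 mm over their backs; the gripper's body (76 mm by 85 mm) begins 54 mm behind the grasp point. The pads swing forward as they close: fully open they stand 13 mm farther back than shut.
Start: joints at [1.038, 0.052, 1.401, -0, 1.689, -0.07], TCP at [0.234, 0.47, 0.231] pointing down, gripper open.
Joint ranges: [-2.9, 2.9], [-0.91, 2.17], [0.12, 2.37], [-1.06, 4.2], [0.26, 2.73], [-2.93, 2.93]. Speed limits (rad/s): [2.57, 2.57, 3.01, 3.14, 3.14, 3.14].

INTERFACE

Orientations are given as a unit quaternion [w, x, y, z].
In Python, from rig import arm gives the robot as it stands.
- The arm moves only by the tool arm_command, never from a script. Its argument "motion" is a list of rows, each an object of numbers: "dx", "dy", "dz": the shift along the world's x, y, z normalised to -1 to 1, where 1 is 1000 mm; "twist": the turn about the world's z normalised to -1 to 1, where 1 is 60 degrees. A call has exactly 10 rows; each row is the pose to reach, as a shift and turn from the pose measured when the call began; what a row does not reach only later rows make up. A row lasts 1/10 s, in which the tool goes at most 50 mm and 8.59 degrees, less where a joint would pass 70% of its speed; a pose out of reach is approached as far as the arm can. A call with a number of a shift or a turn outside -1 to 1 is refused whole. A call with a gripper value outside its range is refused whole. "fingers" is the closure in counts, from 0 (fully open) to 255 (shut), set as the call begins (left out, the last holds). The fingers move at their own pace and stop on an object; "grip_force" is the grip in N (left out, the last holds). Time passes only in rows, so rows that repeat a pose let the fingers close, or fill a call up. It gives the time, the measured TCP pose, the force and the opening at its end, in the units of the state.
- arm.read_state(): the state, without advancing time (a new reading comes with each control period).
- arm.get_image(name): name is "side" or "top" or "wrist"; returns the picture (480x640x3 uint8, blue, green, red); there is no depth.
- arm.get_calibration(name): a dict with "mtx" (3x3 intrinsics, pixels), "rvec" (rotation vector, rad) and "tvec" (3), from world to camera coordinates, as OpenCV has them; the wrist camera has in their place "T_tool_cam" (4x4, takes a point from camera to tool coordinates, whose origin is the TCP and whose axes are the tool frame's). Camera axes: x right, y down, z forward; pixel columns grow to the right and rows downward; lengths in m; the calibration is good to about 2 mm. A picture is of the moment at which its call begins: read the wrist's pose just before it. get_calibration takes no time and is no camera call.
- arm.hand_in(): hands the job in, once; it reports no verdict.
The state is a dict: "time_s": time; "joint_pos": joint angles; "qvel": joint speeds; "joint_torque": joint torques, N m; "ee_pos": TCP position; "ee_rot": TCP orientation; "contact_force": force on the tool from outside, world axes, zero at the start; "moment": the same for the moment, N m; "opening": finger opening in m.
Only numpy, scipy, OpenCV 4.12 (cv2) and the standard library are available. Lean on these libraries where they do the work, as an engineer would, in place of code of your own. Each camera call takes 0.05 s, during which the arm holds its last target. There are 200 camera calls.

TASK

Run the button test on the yellow roller-door control sitting in the test jig: press the jig's green start button, then on the yellow control the white up button, the black down button and last the red stop button. Use a fingertip, one button at a time, lightly but far enough down to switch, and let each spring back up before the next. Do not lift or shift the yellow control in its nest, do not touch the grey one, which has already been tested, and leave everything else on the bench where it is.

Things in the scene. Friction and masses are not known exactly. Their poses are not given: they have to be found in the camera images.
- jig: test jig fixed on the bench: grey box 270 mm deep (its x) by 320 mm wide (its y) with an aluminium top plate 70 mm above the bench; two nests side by side (centres at x +20, y +80 and -80 mm), each with white corner locators 18 mm high; green start button in the front strip at x -105, y 0 mm. Origin at the centre of its underside on the bench; x points from the front strip to the back, z up.
- yellow_station: the roller-door control to be tested: yellow cover on a black base, 150 x 72 x 55 mm high, 420 g or so, loose, standing with about 2 mm of play in one of the jig's two nests (either one). Three buttons in a row along its length (its x, same as the jig's x), 42 mm apart: white up farthest from the robot, red stop in the middle, black down nearest. Origin at the centre of its underside, on the jig's plate (70 mm above the bench).
- start_button_top (a point): centre of the top face of the green start button, 32 mm across, on the front strip of the jig, its top 98 mm above the bench; flat top, faces straight up, 16 mm proud of the surface round it (a 3 mm high ring surrounds it) while it is not pressed. It moves straight down into its housing against a spring (1.5 N to start, 3.5 N at 2 mm, where it switches, 8.5 N at its hard end stop 7 mm down; it need not go to the stop) and springs back when let go.
- start_button (a joint): travel of that green start button in m: 0 = up, 0.007 = fully down
- up_button_top (a point): centre of the top face of the white up (black arrow) button, 26 mm across, on the yellow control at its x +42 mm, its top 141 mm above the bench; flat top, faces straight up, 16 mm proud of the surface round it (a 3 mm high ring surrounds it) while it is not pressed. It moves straight down into its housing against a spring (1.5 N to start, 3.5 N at 2 mm, where it switches, 8.5 N at its hard end stop 7 mm down; it need not go to the stop) and springs back when let go.
- up_button (a joint): travel of that white up (black arrow) button in m: 0 = up, 0.007 = fully down
- down_button_top (a point): centre of the top face of the black down (white arrow) button, 26 mm across, on the yellow control at its x -42 mm, its top 141 mm above the bench; flat top, faces straight up, 16 mm proud of the surface round it (a 3 mm high ring surrounds it) while it is not pressed. It moves straight down into its housing against a spring (1.5 N to start, 3.5 N at 2 mm, where it switches, 8.5 N at its hard end stop 7 mm down; it need not go to the stop) and springs back when let go.
- down_button (a joint): travel of that black down (white arrow) button in m: 0 = up, 0.007 = fully down
- stop_button_top (a point): centre of the top face of the red stop (white square) button, 26 mm across, in the middle of the yellow control, its top 141 mm above the bench; flat top, faces straight up, 16 mm proud of the surface round it (a 3 mm high ring surrounds it) while it is not pressed. It moves straight down into its housing against a spring (1.5 N to start, 3.5 N at 2 mm, where it switches, 8.5 N at its hard end stop 7 mm down; it need not go to the stop) and springs back when let go.
- stop_button (a joint): travel of that red stop (white square) button in m: 0 = up, 0.007 = fully down
- grey_station: a control of the same shape, size and buttons but with a grey cover, already tested, loose in the other nest (its centre 160 mm from the yellow one's). Origin at the centre of its underside.
- screwdriver: orange-handled screwdriver, 130 mm long, lying on the jig's plate in the gap between the two nests; origin at its underside
- wire_reel: red wire reel, 96 mm across, 55 mm high, standing on the bench; origin at the centre of its underside
- tape_roll: amber roll of tape lying flat, 96 mm across, 24 mm high; origin at the centre of its underside
- cleaner_bottle: white bottle with a blue cap, 56 mm across, 140 mm high; origin at the centre of its underside
- small_carton: small cardboard carton, 85 x 65 x 60 mm high; origin at the centre of its underside
- parts_tray: small open blue tray with switch parts, 110 x 85 x 35 mm high; origin at the centre of its underside
Things that resemble listed ones, but are neither listed nor needed, are in the scene too. What is meant by the yellow_station is not purple, and is the larger of those in its own colour.

How it is judged:
By the outcome, as a careful person would: the job done as asked, in the order asked, and still so for the second after the job is handed in, with the robot touching nothing.
It also fails if it takes over 45 s, if anything falls off the work surface, if the arm or the gripper's body presses on something with over 40 N, if the wrist force passes 120 N, or if a joint passes its speed limit or range.

## Working session

There is one attempt and no reset: what is moved stays moved. The work goes in short steps, Python scripts to look and compute and a tool call to move; the robot and the scene stay as the last step left them, time stands still between calls to the robot, and variables do not carry over. Pictures are saved under pics/ and viewed, about 8 in all and at most 12, crops included, and the job is handed in when it is done.

Besides the shell and the picture viewer there is one more tool, called after "Call:" by a JSON object that holds its "api" and its "payload". arm_command: Moves the arm, as the interface text tells. Its arguments: {"type":"object","properties":{"motion":{"type":"array"},"fingers":{"type":"number"},"grip_force":{"type":"number"}},"required":["motion"]}

```bash
mkdir -p pics; python3 - <<'E'
from rig import arm
import cv2,numpy as np
s=arm.read_state();print(s['time_s'],s['ee_pos'],s['ee_rot'],s['opening'])
for n in('top','side'):
    cv2.imwrite(f'pics/{n}0.png',arm.get_image(n));c=arm.get_calibration(n);print(n,c)
print(arm.get_calibration('wrist'))
E
```

```text
0.0 [0.2342142  0.46951261 0.23045761] [ 0.60086013 -0.37225936  0.60183809  0.37172703] 0.08525382859276524
top {'mtx': array([[508.73171655,   0.        , 311.98274006],
       [  0.        , 508.73171655, 246.58748261],
       [  0.        ,   0.        ,   1.        ]]), 'rvec': array([ 2.16595847, -2.10982294,  0.15356916]), 'tvec': array([-0.00875655,  0.48197618,  1.37191389])}
side {'mtx': array([[460.38725796,   0.        , 316.35927415],
       [  0.        , 460.38725796, 237.99762097],
       [  0.        ,   0.        ,   1.        ]]), 'rvec': array([ 2.15500576, -0.8479147 ,  0.35402522]), 'tvec': array([-0.34005589,  0.30136565,  0.93838023])}
{'mtx': array([[415.91233697,   0.        , 320.696947  ],
       [  0.        , 415.91233697, 245.34550914],
       [  0.        ,   0.        ,   1.        ]]), 'T_tool_cam': array([[ 9.10014417e-04, -2.77084887e-01,  9.60845012e-01,
        -1.42573897e-01],
       [ 4.72910562e-04, -9.60845183e-01, -2.77085384e-01,
         7.03393511e-02],
       [ 9.99999474e-01,  7.06545449e-04, -7.43346599e-04,
        -3.23072148e-04],
       [ 0.00000000e+00,  0.00000000e+00,  0.00000000e+00,
         1.00000000e+00]])}
```

View pics/top0.png

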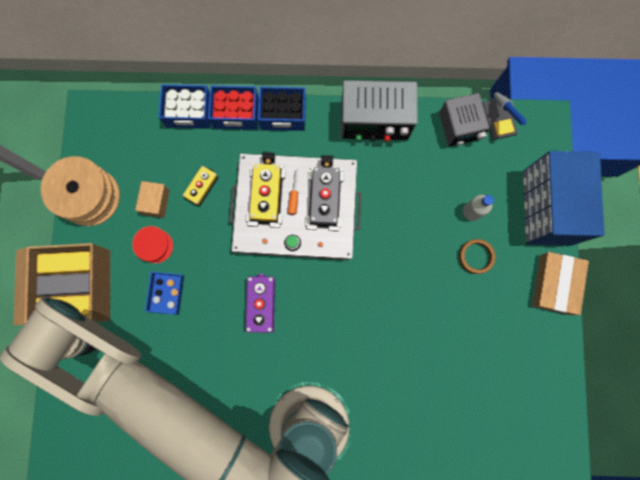

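View pics/side0.png

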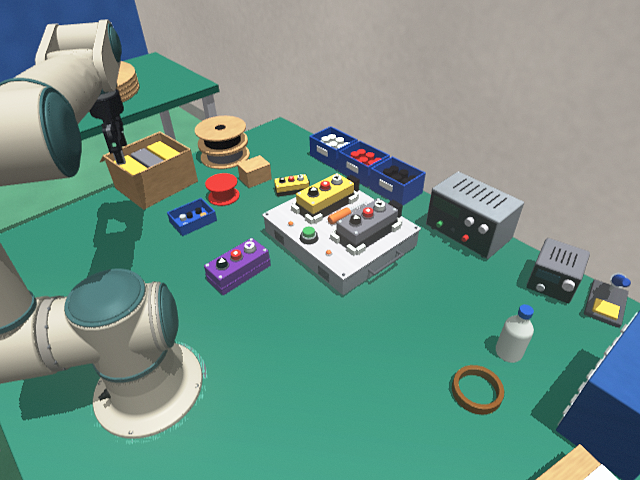

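The yellow-station candidates in the top view are:
- large yellow in the left nest at (265,192)
- small yellow off the jig at (200,185)
- purple at (260,303)
- grey in the right nest at (325,195)

I choose (265,192). Next I measure it and check a crop.

```bash
cat > h.py <<'E'
import cv2,numpy as np
from scipy.spatial.transform import Rotation as R
from rig import arm
def ray(name,px,z,s=None):
    c=arm.get_calibration(name)
    d=np.linalg.inv(c['mtx'])@[px[0],px[1],1]
    if name=='wrist':
        w,x,y,q=s['ee_rot'];Rt=R.from_quat([x,y,q,w]).as_matrix();T=c['T_tool_cam']
        o=Rt@T[:3,3]+s['ee_pos'];d=Rt@T[:3,:3]@d
    else:
        M=cv2.Rodrigues(c['rvec'])[0];o=-M.T@c['tvec'];d=M.T@d
    return o+d*(z-o[2])/d[2]
def blobs(im,lo,hi,box,amin=20):
    h=cv2.cvtColor(im,cv2.COLOR_BGR2HSV)
    m=cv2.inRange(h,lo,hi);x0,y0,x1,y1=box;k=np.zeros_like(m);k[y0:y1,x0:x1]=m[y0:y1,x0:x1]
    n,l,st,ce=cv2.connectedComponentsWithStats(k)
    return [(ce[i],st[i]) for i in range(1,n) if st[i,4]>=amin]
E
python3 - <<'E'
from h import *
t=cv2.imread('pics/top0.png');s=cv2.imread('pics/side0.png')
for nm,im,bg,br,by in(('top',t,(280,230,305,255),(250,180,280,200),(245,155,285,225)),('side',s,(295,220,322,250),(315,175,340,200),(290,165,360,220))):
    for k,lo,hi,b,z in(('green',(45,100,40),(85,255,255),bg,.098),('red',(0,150,60),(8,255,255),br,.141),('yellow',(20,120,80),(35,255,255),by,.125)):
        for c,st in blobs(im,lo,hi,b): print(nm,k,c.round(1),st,ray(nm,c,z).round(4))
a=cv2.resize(t[140:270,180:370],None,fx=4,fy=4);cv2.imwrite('pics/crop.png',a)
for n,p in(('top-white',(266,172)),('top-black',(264,206))): print(n,ray('top',p,.141).round(3))
E
```

```text
top green [291.5 241. ] [286 236  11  11  96] [0.4863 0.0581 0.098 ]
top red [264.2 190.7] [260 186   9   9  41] [0.6103 0.1312 0.141 ]
top yellow [265.3 193.1] [ 250  163   31   58 1182] [0.608 0.13  0.125]
side green [308.3 230.4] [303 227  12   8  78] [0.4845 0.053  0.098 ]
side red [325.2 185.8] [321 182   9   7  40] [0.6047 0.1191 0.141 ]
side yellow [320.5 193.1] [ 290  175   64   39 1201] [0.5884 0.1202 0.125 ]
top-white [0.661 0.129 0.141]
top-black [0.569 0.13  0.141]
```

View pics/crop.png

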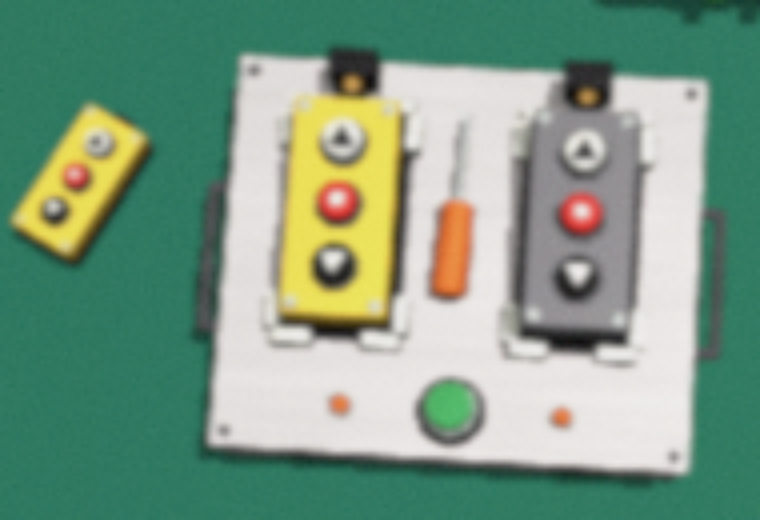

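The crop confirms it: the large yellow station is in the left nest, white up on top, red in the middle, black nearest, and the green button is in the front strip. Next I move above it with fingers shut, jaws turned to lie along y.

Call:
{"api": "arm_command", "payload": {"motion": [{"dx": 0,"dy": 0,"dz": 0.04,"twist": 0},{"dx": 0.03,"dy": -0.03,"dz": 0.05,"twist": 0.05},{"dx": 0.06,"dy": -0.07,"dz": 0.05,"twist": 0.1},{"dx": 0.09,"dy": -0.11,"dz": 0.05,"twist": 0.15},{"dx": 0.12,"dy": -0.15,"dz": 0.05,"twist": 0.2},{"dx": 0.15,"dy": -0.19,"dz": 0.05,"twist": 0.25},{"dx": 0.18,"dy": -0.22,"dz": 0.05,"twist": 0.3},{"dx": 0.21,"dy": -0.25,"dz": 0.05,"twist": 0.35},{"dx": 0.24,"dy": -0.28,"dz": 0.05,"twist": 0.4},{"dx": 0.27,"dy": -0.31,"dz": 0.05,"twist": 0.44}], "fingers": 255, "grip_force": 20}}

```text
time_s: 1.1
ee_pos: [0.5051, 0.158, 0.2802]
ee_rot: [0.5, -0.5, 0.501, 0.5]
contact_force: [1.4, 1.2, 1.2]
opening: -0.0
```

Call:
{"api": "arm_command", "payload": {"motion": [{"dx": 0.01,"dy": -0.02,"dz": 0,"twist": 0},{"dx": 0.03,"dy": -0.04,"dz": 0,"twist": 0},{"dx": 0.045,"dy": -0.06,"dz": 0,"twist": 0},{"dx": 0.045,"dy": -0.065,"dz": 0,"twist": 0},{"dx": 0.045,"dy": -0.065,"dz": 0,"twist": 0},{"dx": 0.045,"dy": -0.065,"dz": 0,"twist": 0},{"dx": 0.045,"dy": -0.065,"dz": 0,"twist": 0},{"dx": 0.045,"dy": -0.065,"dz": 0,"twist": 0},{"dx": 0.045,"dy": -0.065,"dz": 0,"twist": 0},{"dx": 0.045,"dy": -0.065,"dz": 0,"twist": 0}]}}

```text
time_s: 2.1
ee_pos: [0.55, 0.0933, 0.2803]
ee_rot: [0.499, -0.5, 0.5, 0.5]
contact_force: [0.4, 0.4, 0.5]
opening: -0.0
```

```bash
python3 - <<'E'
from h import *
s=arm.read_state();im=arm.get_image('wrist');cv2.imwrite('pics/w1.png',im)
print(s['ee_pos'],s['ee_rot'],s['contact_force'])
for k,lo,hi,z in(('green',(45,120,40),(75,255,255),.098),('red',(0,150,60),(8,255,255),.141),('yellow',(20,120,80),(35,255,255),.125)):
    for c,st in blobs(im,lo,hi,(0,0,640,480),150): print(k,c.round(1),st,ray('wrist',c,z,s).round(4))
E
```

```text
[0.55000816 0.09329924 0.28027457] [ 0.49944322 -0.50027915  0.50041623  0.49986081] [0.40124387 0.37016726 0.53231174]
green [273.7 137.9] [ 254  117   41   43 1366] [0.4884 0.0569 0.098 ]
red [161.4 306.5] [141 289  40  38 947] [ 0.6076 -0.0248  0.141 ]
red [372.7 312. ] [355 295  35  37 808] [0.6118 0.1311 0.141 ]
red [556.1 308.7] [547 300  21  19 245] [0.6089 0.266  0.141 ]
red [ 49.9 430.4] [ 43 424  16  16 169] [ 0.7169 -0.1266  0.141 ]
yellow [377.6 269.3] [ 325  207  100  161 8588] [0.584  0.1357 0.125 ]
yellow [547.1 299.9] [ 498  249  106  106 4138] [0.6088 0.2677 0.125 ]
```

View pics/w1.png

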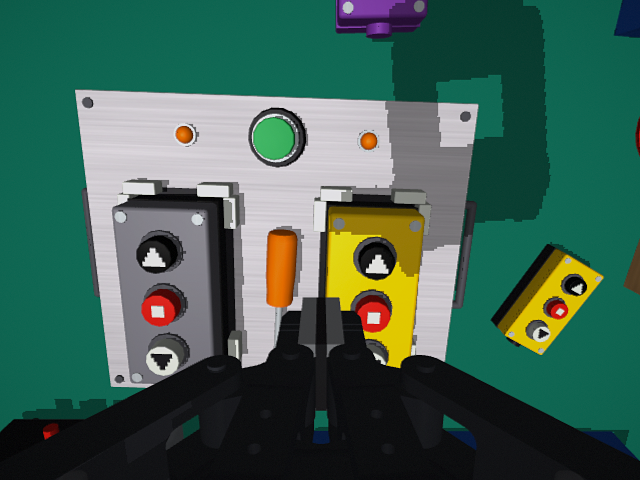

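Wrist and top views agree: green is at (0.488, 0.057) and red at (0.611, 0.131). The jig's yaw is about -1.5°, which puts up at (0.653, 0.130) and down at (0.569, 0.132). I go above the green button.

Call:
{"api": "arm_command", "payload": {"motion": [{"dx": -0.03,"dy": -0.018,"dz": 0},{"dx": -0.062,"dy": -0.036,"dz": -0.02},{"dx": -0.062,"dy": -0.036,"dz": -0.06},{"dx": -0.062,"dy": -0.036,"dz": -0.1},{"dx": -0.062,"dy": -0.036,"dz": -0.13},{"dx": -0.062,"dy": -0.036,"dz": -0.15},{"dx": -0.062,"dy": -0.036,"dz": -0.165},{"dx": -0.062,"dy": -0.036,"dz": -0.172},{"dx": -0.062,"dy": -0.036,"dz": -0.172},{"dx": -0.062,"dy": -0.036,"dz": -0.172}]}}

```text
invalid input at $.motion[0]: expected keys dx, dy, dz, twist
```

```bash
python3 - <<'E'
from h import *
s=arm.read_state();im=arm.get_image('wrist')
print(s['ee_pos'],s['contact_force'])
sd=arm.get_image('side');cv2.imwrite('pics/w2.png',np.hstack([cv2.resize(im,(400,300)),cv2.resize(sd[150:270,240:400],(400,300))]))
E
```

```text
[0.55005504 0.09321225 0.28025633] [0.97611877 0.45725427 0.09535395]
```

View pics/w2.png

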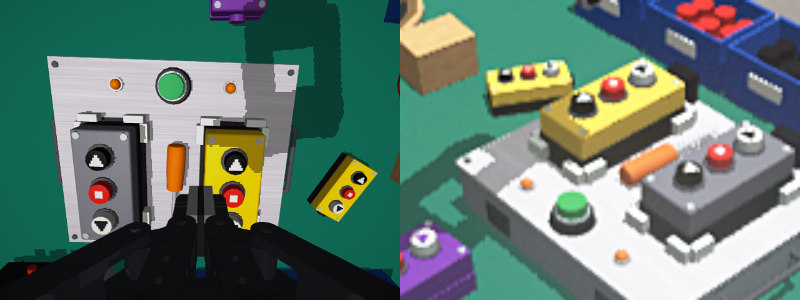

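The move was refused because the twist key was missing, so these pictures show the scene unchanged. I resend it with the key.

Call:
{"api": "arm_command", "payload": {"motion": [{"dx": -0.03,"dy": -0.018,"dz": 0,"twist": 0},{"dx": -0.062,"dy": -0.036,"dz": -0.02,"twist": 0},{"dx": -0.062,"dy": -0.036,"dz": -0.06,"twist": 0},{"dx": -0.062,"dy": -0.036,"dz": -0.1,"twist": 0},{"dx": -0.062,"dy": -0.036,"dz": -0.13,"twist": 0},{"dx": -0.062,"dy": -0.036,"dz": -0.15,"twist": 0},{"dx": -0.062,"dy": -0.036,"dz": -0.165,"twist": 0},{"dx": -0.062,"dy": -0.036,"dz": -0.172,"twist": 0},{"dx": -0.062,"dy": -0.036,"dz": -0.172,"twist": 0},{"dx": -0.062,"dy": -0.036,"dz": -0.172,"twist": 0}]}}

```text
time_s: 3.25
ee_pos: [0.4886, 0.0571, 0.1091]
ee_rot: [-0.5, 0.5, -0.5, -0.499]
contact_force: [0.1, -0.2, 0.9]
opening: -0.0003
```

```bash
python3 - <<'E'
from h import *
s=arm.read_state();im=arm.get_image('wrist')
print(s['ee_pos'],s['contact_force'])
sd=arm.get_image('side');cv2.imwrite('pics/w3.png',np.hstack([cv2.resize(im,(400,300)),cv2.resize(sd[150:270,240:400],(400,300))]))
E
```

```text
[0.4885719  0.05710003 0.10911473] [ 0.1377619  -0.22810245  0.91073748]
```

View pics/w3.png

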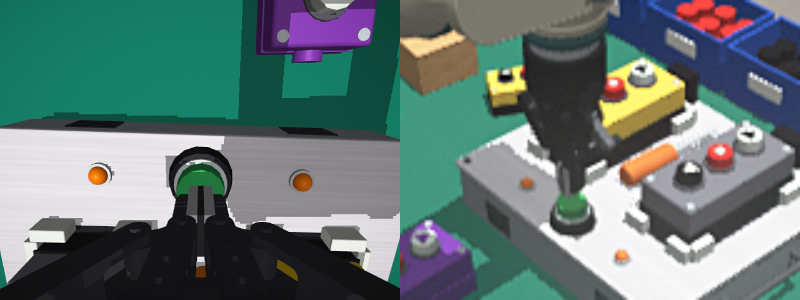

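The fingertip is centred just above the green button. I press gently to 4 mm of travel and hold.

Call:
{"api": "arm_command", "payload": {"motion": [{"dx": 0,"dy": 0,"dz": -0.005,"twist": 0},{"dx": 0,"dy": 0,"dz": -0.009,"twist": 0},{"dx": 0,"dy": 0,"dz": -0.011,"twist": 0},{"dx": 0,"dy": 0,"dz": -0.012,"twist": 0},{"dx": 0,"dy": 0,"dz": -0.013,"twist": 0},{"dx": 0,"dy": 0,"dz": -0.014,"twist": 0},{"dx": 0,"dy": 0,"dz": -0.015,"twist": 0},{"dx": 0,"dy": 0,"dz": -0.015,"twist": 0},{"dx": 0,"dy": 0,"dz": -0.015,"twist": 0},{"dx": 0,"dy": 0,"dz": -0.015,"twist": 0}]}}

```text
time_s: 4.35
ee_pos: [0.4887, 0.0571, 0.0945]
ee_rot: [-0.5, 0.501, -0.5, -0.499]
contact_force: [-4.0, 1.1, 5.9]
opening: 0.0001
```

Call:
{"api": "arm_command", "payload": {"motion": [{"dx": 0,"dy": 0,"dz": 0.01,"twist": 0},{"dx": 0,"dy": 0,"dz": 0.03,"twist": 0},{"dx": 0,"dy": 0,"dz": 0.06,"twist": 0},{"dx": 0,"dy": 0,"dz": 0.09,"twist": 0},{"dx": 0.03,"dy": 0.015,"dz": 0.1,"twist": 0},{"dx": 0.07,"dy": 0.03,"dz": 0.1,"twist": 0},{"dx": 0.11,"dy": 0.05,"dz": 0.1,"twist": 0},{"dx": 0.145,"dy": 0.065,"dz": 0.1,"twist": 0},{"dx": 0.164,"dy": 0.073,"dz": 0.1,"twist": 0},{"dx": 0.164,"dy": 0.073,"dz": 0.1,"twist": 0}]}}

```text
time_s: 5.35
ee_pos: [0.6541, 0.131, 0.193]
ee_rot: [-0.5, 0.501, -0.5, -0.5]
contact_force: [-0.6, 0.2, 0.3]
opening: 0.0002
```

```bash
python3 - <<'E'
from h import *
s=arm.read_state();im=arm.get_image('wrist')
print(s['ee_pos'],s['contact_force'])
for k,lo,hi,z in(('green',(45,120,40),(75,255,255),.098),('red',(0,150,60),(8,255,255),.141)):
    for c,st in blobs(im,lo,hi,(0,0,640,480),150): print(k,c.round(1),st,ray('wrist',c,z,s).round(4))
sd=arm.get_image('side');cv2.imwrite('pics/w4.png',np.hstack([cv2.resize(im,(400,300)),cv2.resize(sd[150:270,240:400],(400,300))]))
E
```

```text
[0.65410037 0.13102659 0.1930228 ] [-0.62021805  0.21867673  0.26188898]
green [ 12.8 401.8] [  1 390  24  25 471] [ 0.7613 -0.0751  0.098 ]
red [ 11.9 184.6] [   0  158   30   53 1185] [ 0.6104 -0.014   0.141 ]
red [323.1 194.9] [ 297  168   53   56 1914] [0.615  0.1316 0.141 ]
red [592.3 227.4] [578 216  31  25 502] [0.6304 0.2609 0.141 ]
```

View pics/w4.png

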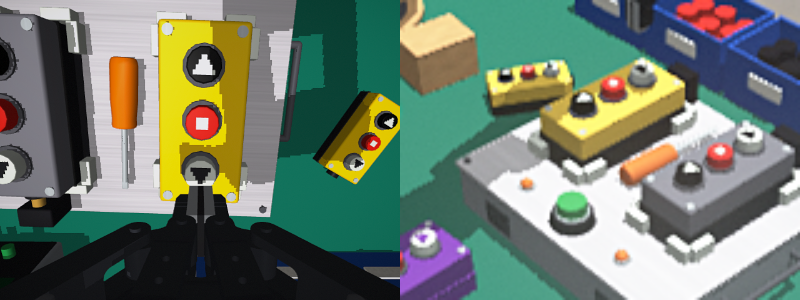

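Side view shows green sprung back up, and the fingertip is above the white up button (red re-measured at about (0.613, 0.131)). I press it to 4 mm and release within two calls.

Call:
{"api": "arm_command", "payload": {"motion": [{"dx": 0.001,"dy": -0.001,"dz": -0.02,"twist": 0},{"dx": 0.001,"dy": -0.001,"dz": -0.038,"twist": 0},{"dx": 0.001,"dy": -0.001,"dz": -0.048,"twist": 0},{"dx": 0.001,"dy": -0.001,"dz": -0.051,"twist": 0},{"dx": 0.001,"dy": -0.001,"dz": -0.053,"twist": 0},{"dx": 0.001,"dy": -0.001,"dz": -0.0545,"twist": 0},{"dx": 0.001,"dy": -0.001,"dz": -0.056,"twist": 0},{"dx": 0.001,"dy": -0.001,"dz": -0.056,"twist": 0},{"dx": 0.001,"dy": -0.001,"dz": -0.056,"twist": 0},{"dx": 0.001,"dy": -0.001,"dz": -0.056,"twist": 0}]}}

```text
time_s: 6.45
ee_pos: [0.6539, 0.129, 0.1388]
ee_rot: [-0.5, 0.501, -0.5, -0.499]
contact_force: [-1.2, -0.7, 3.7]
opening: 0.0
```

Travel is only about 2.2 mm, which is marginal, so I go deeper.

Call:
{"api": "arm_command", "payload": {"motion": [{"dx": 0,"dy": 0,"dz": -0.002,"twist": 0},{"dx": 0,"dy": 0,"dz": -0.003,"twist": 0},{"dx": 0,"dy": 0,"dz": -0.004,"twist": 0},{"dx": 0,"dy": 0,"dz": -0.004,"twist": 0},{"dx": 0,"dy": 0,"dz": -0.004,"twist": 0},{"dx": 0,"dy": 0,"dz": -0.004,"twist": 0},{"dx": 0,"dy": 0,"dz": -0.004,"twist": 0},{"dx": 0,"dy": 0,"dz": -0.004,"twist": 0},{"dx": 0,"dy": 0,"dz": -0.004,"twist": 0},{"dx": 0,"dy": 0,"dz": -0.004,"twist": 0}]}}

```text
time_s: 7.45
ee_pos: [0.654, 0.1291, 0.1356]
ee_rot: [-0.5, 0.501, -0.5, -0.499]
contact_force: [-3.5, -0.7, 7.3]
opening: 0.0002
```

Travel is about 5.4 mm at 7 N, so it has switched. I lift off and move over the black down button.

Call:
{"api": "arm_command", "payload": {"motion": [{"dx": 0,"dy": 0,"dz": 0.01,"twist": 0},{"dx": 0,"dy": 0,"dz": 0.025,"twist": 0},{"dx": 0,"dy": 0,"dz": 0.045,"twist": 0},{"dx": -0.01,"dy": 0.001,"dz": 0.055,"twist": 0},{"dx": -0.03,"dy": 0.002,"dz": 0.055,"twist": 0},{"dx": -0.055,"dy": 0.003,"dz": 0.055,"twist": 0},{"dx": -0.075,"dy": 0.003,"dz": 0.055,"twist": 0},{"dx": -0.083,"dy": 0.003,"dz": 0.055,"twist": 0},{"dx": -0.083,"dy": 0.003,"dz": 0.055,"twist": 0},{"dx": -0.083,"dy": 0.003,"dz": 0.055,"twist": 0}]}}

```text
time_s: 8.45
ee_pos: [0.5716, 0.132, 0.191]
ee_rot: [-0.501, 0.501, -0.5, -0.499]
contact_force: [0.1, -0.5, -0.4]
opening: 0.0001
```

```bash
python3 - <<'E'
from h import *
s=arm.read_state();im=arm.get_image('wrist')
print(s['ee_pos'],s['contact_force'])
sd=arm.get_image('side');cv2.imwrite('pics/w5.png',np.hstack([cv2.resize(im,(400,300)),cv2.resize(sd[150:270,240:400],(400,300))]))
E
```

```text
[0.57161271 0.13200885 0.19103871] [ 0.08542554 -0.48163489 -0.37287684]
```

View pics/w5.png

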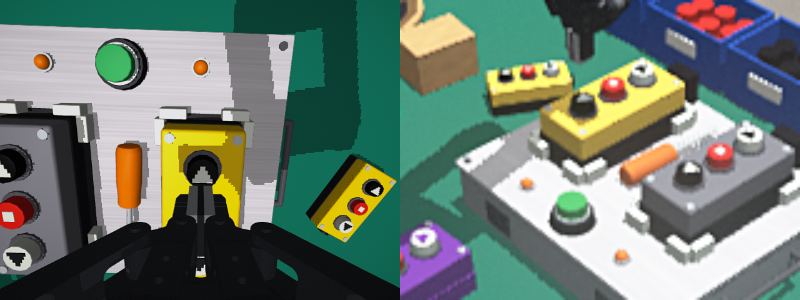

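The fingertip is above the black button, and the station looks unmoved. I press.

Call:
{"api": "arm_command", "payload": {"motion": [{"dx": 0,"dy": 0,"dz": -0.02,"twist": 0},{"dx": 0,"dy": 0,"dz": -0.038,"twist": 0},{"dx": 0,"dy": 0,"dz": -0.047,"twist": 0},{"dx": 0,"dy": 0,"dz": -0.051,"twist": 0},{"dx": 0,"dy": 0,"dz": -0.053,"twist": 0},{"dx": 0,"dy": 0,"dz": -0.055,"twist": 0},{"dx": 0,"dy": 0,"dz": -0.056,"twist": 0},{"dx": 0,"dy": 0,"dz": -0.056,"twist": 0},{"dx": 0,"dy": 0,"dz": -0.056,"twist": 0},{"dx": 0,"dy": 0,"dz": -0.056,"twist": 0}]}}

```text
time_s: 9.55
ee_pos: [0.5721, 0.1319, 0.1363]
ee_rot: [-0.501, 0.501, -0.499, -0.498]
contact_force: [-4.0, -1.7, 5.2]
opening: -0.0001
```

Travel is about 4.7 mm at roughly 5–6 N, so it has switched. I lift and move over red.

Call:
{"api": "arm_command", "payload": {"motion": [{"dx": 0,"dy": 0,"dz": 0.01,"twist": 0},{"dx": 0,"dy": 0,"dz": 0.025,"twist": 0},{"dx": 0,"dy": 0,"dz": 0.045,"twist": 0},{"dx": 0.01,"dy": 0,"dz": 0.055,"twist": 0},{"dx": 0.03,"dy": -0.001,"dz": 0.055,"twist": 0},{"dx": 0.04,"dy": -0.001,"dz": 0.055,"twist": 0},{"dx": 0.0405,"dy": -0.001,"dz": 0.055,"twist": 0},{"dx": 0.0405,"dy": -0.001,"dz": 0.055,"twist": 0},{"dx": 0.0405,"dy": -0.001,"dz": 0.055,"twist": 0},{"dx": 0.0405,"dy": -0.001,"dz": 0.055,"twist": 0}]}}

```text
time_s: 10.55
ee_pos: [0.6122, 0.131, 0.1917]
ee_rot: [-0.501, 0.501, -0.499, -0.498]
contact_force: [0.2, 0.5, 0.0]
opening: -0.0001
```

Call:
{"api": "arm_command", "payload": {"motion": [{"dx": 0,"dy": 0,"dz": -0.02,"twist": 0},{"dx": 0,"dy": 0,"dz": -0.038,"twist": 0},{"dx": 0,"dy": 0,"dz": -0.047,"twist": 0},{"dx": 0,"dy": 0,"dz": -0.051,"twist": 0},{"dx": 0,"dy": 0,"dz": -0.053,"twist": 0},{"dx": 0,"dy": 0,"dz": -0.055,"twist": 0},{"dx": 0,"dy": 0,"dz": -0.056,"twist": 0},{"dx": 0,"dy": 0,"dz": -0.056,"twist": 0},{"dx": 0,"dy": 0,"dz": -0.056,"twist": 0},{"dx": 0,"dy": 0,"dz": -0.056,"twist": 0}]}}

```text
time_s: 11.55
ee_pos: [0.6126, 0.1311, 0.1371]
ee_rot: [-0.501, 0.502, -0.499, -0.498]
contact_force: [-3.5, -0.1, 5.1]
opening: 0.0001
```

Travel is about 3.9 mm at 5 N, so it has switched. I lift clear.

Call:
{"api": "arm_command", "payload": {"motion": [{"dx": 0,"dy": 0,"dz": 0.01,"twist": 0},{"dx": 0,"dy": 0,"dz": 0.03,"twist": 0},{"dx": 0,"dy": 0,"dz": 0.06,"twist": 0},{"dx": 0,"dy": 0,"dz": 0.1,"twist": 0},{"dx": -0.02,"dy": 0,"dz": 0.13,"twist": 0},{"dx": -0.05,"dy": 0,"dz": 0.15,"twist": 0},{"dx": -0.08,"dy": 0,"dz": 0.15,"twist": 0},{"dx": -0.1,"dy": 0,"dz": 0.15,"twist": 0},{"dx": -0.1,"dy": 0,"dz": 0.15,"twist": 0},{"dx": -0.1,"dy": 0,"dz": 0.15,"twist": 0}]}}

```text
time_s: 12.55
ee_pos: [0.5129, 0.1312, 0.288]
ee_rot: [-0.502, 0.502, -0.498, -0.498]
contact_force: [0.1, -0.0, 0.1]
opening: -0.0
```

```bash
python3 - <<'E'
from h import *
s=arm.read_state();im=arm.get_image('side');print(s['time_s'],s['ee_pos'],s['contact_force'])
a=cv2.imread('pics/side0.png')
for n,i in(('before',a),('after',im)):
    for k,lo,hi,b in(('green',(45,100,40),(85,255,255),(295,220,322,250)),('red',(0,150,60),(8,255,255),(315,175,340,200)),('yellow',(20,120,80),(35,255,255),(290,165,360,220))):
        for c,st in blobs(i,lo,hi,b): print(n,k,c.round(1),st)
cv2.imwrite('pics/end.png',np.hstack([cv2.resize(i[150:270,240:400],(400,300)) for i in(a,im)]))
E
```

```text
12.55 [0.51290012 0.13115481 0.28799875] [ 0.05287958 -0.00662233  0.09658744]
before green [308.3 230.4] [303 227  12   8  78]
before red [325.2 185.8] [321 182   9   7  40]
before yellow [320.5 193.1] [ 290  175   64   39 1201]
after green [308.3 230.4] [303 227  12   8  78]
after red [325.  185.8] [321 182   9   7  40]
after yellow [320.4 193.1] [ 290  175   64   39 1202]
```

View pics/end.png

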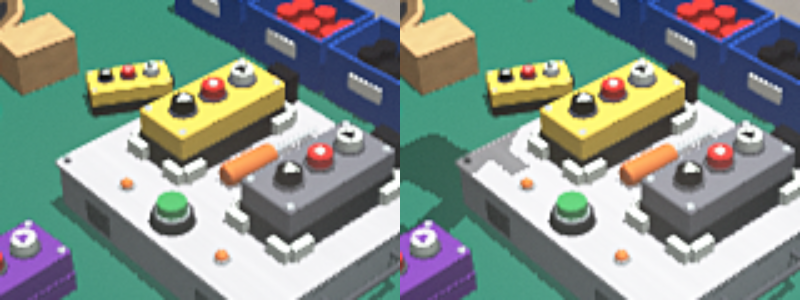

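Before and after match: every button is up and nothing has shifted.

```bash
python3 -c "
from rig import arm
print(arm.hand_in())"
```

```text
the job is handed in; nothing more can be done
None
```

The button test is done and handed in. With the gripper shut, I pressed green start, white up, black down and red stop in that order, lifting clear after each one.

| Button | Travel (from tip height) | Vertical force |
|---|---|---|
| Green start | 3.5 mm | 5.9 N |
| White up | 5.4 mm | 7.3 N |
| Black down | 4.7 mm | 5.2 N |
| Red stop | 3.9 mm | 5.1 N |

All four went past the 2 mm switching point and stopped short of the 7 mm end stop. There is no readout of the switches themselves, so switching is judged from travel and force.

- **White up:** the first push reached only about 2.2 mm, so I pushed deeper in the same press without lifting. It was still one press.
- **Sideways force:** the wrist showed up to about 4 N sideways during the presses. No shift followed from it.
- **Refused command:** one move was refused for a missing value before anything moved. I resent it corrected.

The last side-camera picture matches the first to within 0.2 pixel for the yellow control and the green and red buttons. By eye, all the buttons are up, and the grey control and screwdriver are where they were. The arm was clear with no contact force, and the clock read about 12.6 s.

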